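# Put the pressing block away in the graded rack

### The job

One of the luthier's three fret-pressing blocks is standing on the purple pad in front of the graded rack. Put that block away in the rack: of the four slots, use the narrowest one that it goes down into, set it upright right on the slot's floor and let go. Leave the other two blocks standing where they are, and never tip a block over.

Things in the scene. Friction and masses are not known exactly. Their poses are not given: they have to be found in the camera images.
- rack: Fixed pale wood rack, 140 (x) x 194 (y) x 40 mm high; origin: centre of underside, on the bench. Four slots, open above, centred on rack x = 0, 36 mm across (y), 10 mm walls between, black floor 8 mm above the bench. Slot lengths along x: 34 mm at y = -69 mm, 56 at -23, 78 at +23, 100 at +69. Thin purple pad in front (130 mm square, level with the bench): centre at rack x = -160 mm, y = 0.
- block_red_center (a point): Centre (half-way up, 42.5 mm above its foot) of a loose upright fret-pressing block: 42 mm wide (its x), 22 mm thick (its y), 85 mm tall (z up), brown wood with a brass foot and a red top 20 mm high. It may be the one on the purple pad or one of the two standing elsewhere on the bench.
- block_yellow_center (a point): Centre (half-way up, 42.5 mm above its foot) of a loose upright fret-pressing block: 64 mm wide (its x), 22 mm thick (its y), 85 mm tall (z up), brown wood with a brass foot and a yellow top 20 mm high. It may be the one on the purple pad or one of the two standing elsewhere on the bench.
- block_blue_center (a point): Centre (half-way up, 42.5 mm above its foot) of a loose upright fret-pressing block: 86 mm wide (its x), 22 mm thick (its y), 85 mm tall (z up), brown wood with a brass foot and a blue top 20 mm high. It may be the one on the purple pad or one of the two standing elsewhere on the bench.
Mind the look-alikes: they are no part of the job. What is shaped like the part that bears block_blue_center but grey or red is not meant.

How it is judged (in metres and radians):
At the end, for the whole second after the job is handed in: The block from the purple pad stands in the narrowest slot that takes it (42 mm block: 56 mm slot, 64: 78, 86: 100), foot within 6 mm of the floor, within 0.17 rad of upright, at rest; the other two are upright, within 30 mm of their starts, and off the pad (((x of block_red_center in the frame of rack between -0.03 and 0.03 m and y of block_red_center in the frame of rack between -0.038 and -0.008 m and z of block_red_center in the frame of rack below 0.0565 m and angle between each of block_red_center, block_yellow_center, block_blue_center's own z axis and vertical below 0.17 rad and linear speed of block_red below 0.03 m/s and distance of each of block_yellow_center, block_blue_center from where it was at the start of the episode below 0.03 m and not (y of block_yellow_center in the frame of rack between -0.08 and 0.08 m and x of block_yellow_center in the frame of rack between -0.25 and -0.07 m) and not (y of block_blue_center in the frame of rack between -0.08 and 0.08 m and x of block_blue_center in the frame of rack between -0.25 and -0.07 m)) or (x of block_yellow_center in the frame of rack between -0.03 and 0.03 m and y of block_yellow_center in the frame of rack between 0.008 and 0.038 m and z of block_yellow_center in the frame of rack below 0.0565 m and angle between each of block_yellow_center, block_red_center, block_blue_center's own z axis and vertical below 0.17 rad and linear speed of block_yellow below 0.03 m/s and distance of each of block_red_center, block_blue_center from where it was at the start of the episode below 0.03 m and not (y of block_red_center in the frame of rack between -0.08 and 0.08 m and x of block_red_center in the frame of rack between -0.25 and -0.07 m) and not (y of block_blue_center in the frame of rack between -0.08 and 0.08 m and x of block_blue_center in the frame of rack between -0.25 and -0.07 m)) or (x of block_blue_center in the frame of rack between -0.03 and 0.03 m and y of block_blue_center in the frame of rack between 0.054 and 0.084 m and z of block_blue_center in the frame of rack below 0.0565 m and angle between each of block_blue_center, block_red_center, block_yellow_center's own z axis and vertical below 0.17 rad and linear speed of block_blue below 0.03 m/s and distance of each of block_red_center, block_yellow_center from where it was at the start of the episode below 0.03 m and not (y of block_red_center in the frame of rack between -0.08 and 0.08 m and x of block_red_center in the frame of rack between -0.25 and -0.07 m) and not (y of block_yellow_center in the frame of rack between -0.08 and 0.08 m and x of block_yellow_center in the frame of rack between -0.25 and -0.07 m)))); the robot touches nothing.
It fails at once if a pressing block is tipped over (more than 0.7 rad from upright) (angle between any of block_red_center, block_yellow_center, block_blue_center's own z axis and vertical above 0.7 rad).
It also fails if it takes over 32 s, if anything falls off the work surface, if the arm or the gripper's body presses on something with over 40 N, if the wrist force passes 120 N, or if a joint passes its speed limit or range.

### The arm

A 6-joint arm with a two-finger parallel gripper is mounted at the origin on the work surface. World frame = base frame: x ahead of the robot, y to its left, z up, the work surface at z = 0. Lengths are in mm, angles in rad, forces in N, time in s.
With the tool pointing down it reaches from about 250 to 850 mm from the base axis. Payload 12.5 kg.
Tool frame: the origin (TCP) lies on the front face of the gripper's body, between the roots of the fingers; the fingertips stand 84 mm ahead of it and the grasp point (between the pads) lies pinch_z ahead of it (pinch_z is the distance from the TCP to the grasp point, in mm); z points along the fingers, y is the line along which they close (so a half turn about z gives the same grasp; the last joint's range is limited). The gripper opens to 93 mm and grips with 3 to 60 N. Pads are 15 mm wide; open, the fingers measure 128 mm over their backs; the gripper's body (75 mm by 188 mm) begins 65 mm behind the grasp point.
Start: joints at [-1.33, 0.351, 1.652, -0, 1.139, -0.085], TCP at [176.056, -521.046, 302.733] pointing down, gripper open.
Joint ranges: [-2.75, 2.75], [-0.79, 2.1], [0.01, 2.65], [-1.57, 4.71], [0.07, 3.14], [-2.87, 2.87]. Speed limits (rad/s): [2.22, 2.22, 2.79, 3.14, 3.14, 3.14].

### API

Orientations are given as a rotation vector (axis times angle).
In Python, from rig import get_state, snapshot, camera_info, job_done, pinch_z gives the robot as it stands.
- The arm moves only by the tool step_arm, never from a script. Its argument "plan" is a list that holds one entry, the list of rows, each a list of 4 numbers: the shift along the tool's x, y, z normalised to -1 to 1, where 1 is 60 cm, then the turn about the tool's z normalised to -1 to 1, where 1 is pi rad. In form: [[[dx, dy, dz, yaw], ...]]. A call has 1 to 12 rows; each row is the pose to reach, as a shift and turn from the pose commanded when the call began, along the tool's axes at that moment, turning the shorter way round; what a row does not reach only later rows make up. A row lasts 1/12 s, in which the tool goes at most 41.7 mm and 7.16 degrees, less where a joint would pass 70% of its speed; a pose out of reach is approached as far as the arm can. A call with a number of a shift or a turn outside -1 to 1 is refused whole. A call with a gripper value outside its range is refused whole. "fingers" is the opening in per cent of the stroke, from 0 (shut) to 100 (fully open), set as the call begins (left out, the last holds). The fingers move at their own pace and stop on an object; "newtons" is the grip in N (left out, the last holds). Time passes only in rows, so rows that repeat a pose let the fingers close. It gives the time, the measured TCP pose, the force, the opening and the grip force at its end, in the units of the state.
- get_state(): the state, without advancing time (a new reading comes with each control period).
- snapshot(name): name is "side" or "top" or "wrist"; returns the picture (420x560x3 uint8, red, green, blue); there is no depth.
- camera_info(name): a dict with "vfov" (degrees; the focal length in pixels is half the picture's height over the tangent of half this angle, whatever the lens; pixels are square), "cx", "cy" (the principal point, pixels), "k1" (the pictures are not rectified: a ray, as slopes to the right and down, at radius r is drawn at 1 + k1 r^2 times it, then the intrinsics apply), "R" (3x3) and "t" (3): a world point X has camera coordinates R X + t; the wrist camera has in their place "T_tool_cam" (4x4, takes a point from camera to tool coordinates, whose origin is the TCP and whose axes are the flange's). Camera axes: x right, y down, z forward; pixel columns grow to the right and rows downward; lengths in mm; the calibration is good to about 2 mm. A picture is of the moment at which its call begins: read the wrist's pose just before it. camera_info takes no time and is no camera call.
- job_done(): hands the job in; it is judged then, once.
The state is a dict: "time": time; "q": joint angles; "joint_velocities": joint speeds; "effort": joint torques, N m; "ee_pos": TCP position; "tool_rot": TCP orientation; "force": force on the tool from outside, world axes, zero at the start; "torque": the same for the moment, N m; "finger_gap": finger opening in mm; "gripper_force": force on a finger pad.
Only numpy, scipy, OpenCV 4.12 (cv2) and the standard library are available. Lean on these libraries where they do the work, as an engineer would, in place of code of your own. Each camera call takes 0.05 s, during which the arm holds its last target. There are 200 camera calls.

## Working session

There is one attempt and no reset: what is moved stays moved. The work goes in short steps, Python scripts to look and compute and a tool call to move; the robot and the scene stay as the last step left them, time stands still between calls to the robot, and variables do not carry over. Pictures are saved under pics/ and viewed, at most 10 in all, crops included, and the job is handed in when it is done.

Besides the shell and the picture viewer there is one more tool, called after "Request:" by a JSON object that holds its "method" and its "body", one argument or row to a line. step_arm: Moves the arm, as the interface text tells. Scaled input: -1 to 1 covers 60 cm each way for a shift and pi rad each way for a turn. Its arguments: {"type":"object","properties":{"plan":{"type":"array","items":{"type":"array","items":{"type":"array","items":{"type":"number"}}}},"fingers":{"type":"number"},"newtons":{"type":"number"}},"required":["plan"]}

```bash
mkdir -p pics; python3 - <<'E'
from rig import *
import cv2
print(get_state(),pinch_z)
for n in("top","side","wrist"):
    print(n,camera_info(n)); cv2.imwrite(f"pics/{n}0.png",snapshot(n)[:,:,::-1])
E
```

```text
{'time': 0.0, 'q': array([-1.32960165e+00,  3.51234421e-01,  1.65241509e+00,  2.27763075e-05,
        1.13908594e+00, -8.46079899e-02]), 'joint_velocities': array([ 6.74563498e-06, -2.87286735e-04, -1.34065169e-03,  9.36816320e-04,
       -6.70695152e-04, -7.38937425e-04]), 'effort': array([-1.63747420e-03, -4.97316813e+01, -2.85261655e+01,  6.98234886e-02,
        2.54352065e-02, -9.41279268e-05]), 'ee_pos': array([ 176.00425413, -520.82393973,  302.20578466]), 'tool_rot': array([-3.09887739e+00, -5.09309349e-01,  1.07975554e-04]), 'force': array([-0.0536096 , -0.37097939,  0.64610983]), 'torque': array([-0.00745448,  0.04166695, -0.03730986]), 'gripper_force': 0.0, 'finger_gap': 93.03708314864025} 65.3
top {'vfov': 50.626293942783434, 'cx': 287.371711362822, 'cy': 215.68716921120563, 'k1': -0.14143268451368626, 'R': array([[ 0.00563009, -0.99926849,  0.03782571],
       [-0.99710627, -0.00847758, -0.07554608],
       [ 0.07581149, -0.03729092, -0.99642461]]), 't': array([-52.07557005, 513.30633526, 968.81390557])}
side {'vfov': 52.12525560290698, 'cx': 279.30662087006266, 'cy': 216.84144149237832, 'k1': -0.0304771960729399, 'R': array([[-0.74370919, -0.66848316, -0.00518706],
       [-0.48996379,  0.55034644, -0.6760579 ],
       [ 0.454788  , -0.500249  , -0.73683025]]), 't': array([348.69813909, 308.15114234, 942.10543021])}
wrist {'vfov': 60.475547184277744, 'cx': 278.1442548516219, 'cy': 212.3839490272518, 'k1': 0.010457017526515126, 'T_tool_cam': array([[-1.38636198e-03, -9.64117371e-01, -2.65472734e-01,
         7.29696913e+01],
       [ 9.99998855e-01, -1.17543089e-03, -9.53420167e-04,
        -6.99887508e-01],
       [ 6.07164094e-04, -2.65473752e-01,  9.64117897e-01,
        -8.08454009e+01],
       [ 0.00000000e+00,  0.00000000e+00,  0.00000000e+00,
         1.00000000e+00]])}
```

View pics/top0.png

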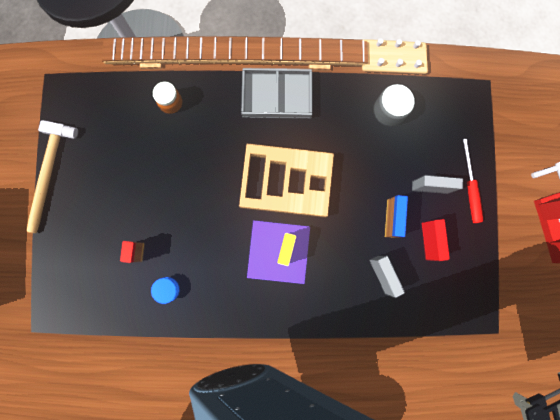

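View pics/side0.png

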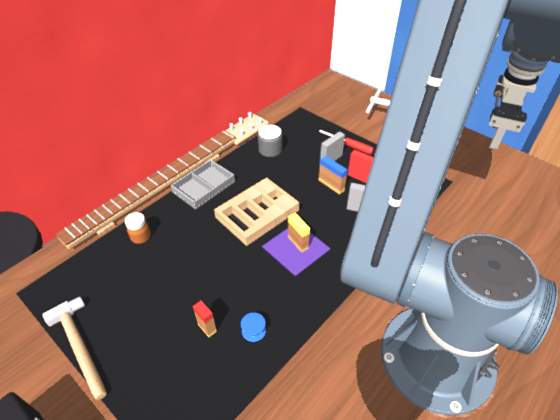

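The yellow block at top (287,249) stands on the purple pad. The other two are red at (127,252) and blue at (397,216). The look-alikes are grey at (437,184) and (387,278), red at (435,240), and a blue cup at (165,290). The 78 mm slot is second from the left, at (275,180). I'll check this in an enlarged crop.

```bash
python3 - <<'E'
import cv2
a=cv2.imread("pics/top0.png")[135:295,230:345]
cv2.imwrite("pics/crop1.png",cv2.resize(a,None,fx=3.75*1,fy=3.75,interpolation=cv2.INTER_CUBIC)) 
E
cat > h.py <<'E'
import numpy as np, cv2
from rig import *
def cam(n, st=None):
    c=camera_info(n); f=210/np.tan(np.radians(c["vfov"]/2))
    K=np.array([[f,0,c["cx"]],[0,f,c["cy"]],[0,0,1]]); D=np.array([c["k1"],0,0,0,0.])
    if n=="wrist":
        T=np.eye(4); T[:3,:3]=cv2.Rodrigues(np.array(st["tool_rot"]))[0]; T[:3,3]=st["ee_pos"]
        M=np.linalg.inv(T@c["T_tool_cam"]); return K,D,M[:3,:3],M[:3,3]
    return K,D,np.array(c["R"]),np.array(c["t"])
def ray2z(n,uv,z,st=None):
    K,D,R,t=cam(n,st); p=cv2.undistortPoints(np.array(uv,float).reshape(-1,1,2),K,D).reshape(-1,2)
    d=np.c_[p,np.ones(len(p))]@R; o=-R.T@t
    return o+d*((z-o[2])/d[:,2])[:,None]
def proj(n,X,st=None):
    K,D,R,t=cam(n,st); return cv2.projectPoints(np.array(X,float).reshape(-1,1,3),cv2.Rodrigues(R)[0],t,K,D)[0].reshape(-1,2)
E
```

```text
(no output)
```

View pics/crop1.png

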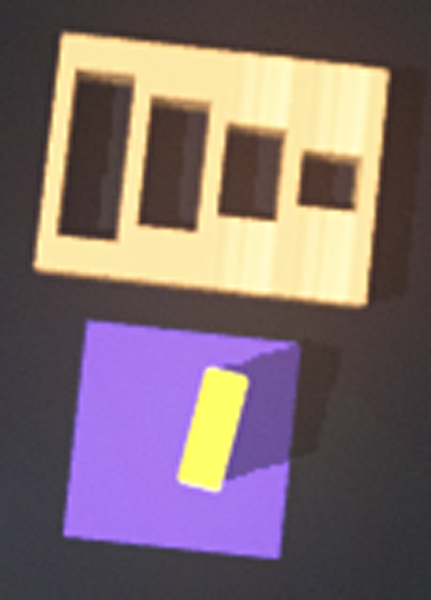

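```bash
python3 - <<'E'
from h import *
f=lambda P:np.array(P)/3.75+[230-.37,135-.37]
def rep(n,P,z):
    X=ray2z("top",f(P),z)[:,:2]; e=np.linalg.norm(X-np.roll(X,-1,0),axis=1)
    print(n,X.round(1).tolist(),"c",X.mean(0).round(1),"edges",e.round(1)); return X
def yaw(X): 
    d=(X[0]-X[3])+(X[1]-X[2]); return np.arctan2(d[1],d[0])
print(cam("top")[2].T@-cam("top")[3])
R=rep("rack",[(62,33),(388,68),(368,305),(35,270)],40);print(yaw(R))
S=rep("slot78",[(152,96),(211,103),(196,231),(138,226)],40);print(yaw(S))
P=rep("pad",[(88,320),(300,343),(281,558),(64,537)],0);print(yaw(P))
B=rep("blk",[(208,367),(248,376),(220,492),(178,482)],85);print(yaw(B))
s=get_state();print(cv2.Rodrigues(s["tool_rot"])[0].round(3))
E
```

```text
[ 438.66693539  -11.55791943 1006.09809499]
rack [[671.9, 44.5], [653.5, -148.8], [512.3, -136.4], [531.1, 58.1]] c [592.2 -45.6] edges [194.2 141.7 195.4 141.4]
-0.09188620697874005
slot78 [[634.6, -9.0], [630.8, -43.8], [554.8, -35.5], [557.4, -1.6]] c [594.4 -22.5] edges [35.  76.5 34.  77.5]
-0.10248111933990718
pad [[504.8, 28.5], [491.9, -100.0], [362.1, -88.9], [374.1, 41.6]] c [433.2 -29.7] edges [129.2 130.3 131.1 131.4]
-0.09263545444875794
blk [[473.7, -41.5], [468.9, -63.7], [404.8, -48.5], [410.2, -25.3]] c [439.4 -44.8] edges [22.7 65.9 23.8 65.6]
-0.2407049179513787
[[ 0.947  0.32  -0.   ]
 [ 0.32  -0.947  0.001]
 [ 0.    -0.001 -1.   ]]
```

The choice is confirmed: the yellow-topped block measures about 65x23 mm, so it is the 64 mm block and goes in the 78 mm slot. All measured sizes match the ones given. I'll approach the hover pose.

Request:
{"method": "step_arm", "body": {
  "plan": [
    [[0.67, -0.611, 0.087, 0.18], [0.67, -0.611, 0.087, 0.18], [0.67, -0.611, 0.087, 0.18], [0.67, -0.611, 0.087, 0.18], [0.67, -0.611, 0.087, 0.18], [0.67, -0.611, 0.087, 0.18], [0.67, -0.611, 0.087, 0.18], [0.67, -0.611, 0.087, 0.18], [0.67, -0.611, 0.087, 0.18], [0.67, -0.611, 0.087, 0.18], [0.67, -0.611, 0.087, 0.18], [0.67, -0.611, 0.087, 0.18]]
  ],
  "fingers": 100,
  "newtons": 25
}}

```text
time: 1.15
ee_pos: [415.0, -88.3, 255.4]
tool_rot: [3.119, -0.376, 0.0]
force: [1.5, -1.0, -0.4]
finger_gap: 93.0
gripper_force: 0.0
```

Request:
{"method": "step_arm", "body": {
  "plan": [
    [[0, 0, 0, 0], [0, 0, 0, 0], [0, 0, 0, 0]]
  ]
}}

```text
time: 1.4
ee_pos: [414.3, -90.5, 255.4]
tool_rot: [3.119, -0.374, -0.001]
force: [-0.6, -0.7, 0.0]
finger_gap: 92.9
gripper_force: 0.0
```

```bash
cat >> h.py <<'E'
def go(xy,z,yaw,st):
    R=cv2.Rodrigues(np.array(st["tool_rot"]))[0]; d=np.array([*xy,z])-st["ee_pos"]
    cur=np.arctan2(R[1,0],R[0,0]); s=R.T@d/600
    print("at",st["ee_pos"].round(1),"yaw",cur.round(3),"shift",s.round(4),"turn",round((cur-yaw)/np.pi,4))
E
python3 - <<'E'
from h import *
go((439.4,-44.8),250,-.24,get_state())
E
```

```text
at [414.3 -90.5 255.4] yaw -0.239 shift [ 0.0226 -0.0838  0.009 ] turn 0.0003
```

Request:
{"method": "step_arm", "body": {
  "plan": [
    [[0.0226, -0.0838, 0.009, 0], [0.0226, -0.0838, 0.009, 0], [0.0226, -0.0838, 0.009, 0], [0.0226, -0.0838, 0.009, 0], [0.0226, -0.0838, 0.009, 0]]
  ]
}}

```text
time: 1.82
ee_pos: [439.2, -45.9, 250.2]
tool_rot: [3.119, -0.377, -0.0]
force: [0.3, -0.0, 0.5]
finger_gap: 92.7
gripper_force: 0.0
```

```bash
python3 - <<'E'
from h import *
s=get_state(); im=snapshot("wrist")[:,:,::-1].copy()
import pickle; pickle.dump(s,open("s1.pkl","wb"))
cv2.imwrite("pics/w1.png",cv2.resize(im,(800,600)))
go((439.4,-44.8),250,-.24,s)
X=[(439.4,-44.8,85)]+[(473.7,-41.5,85),(468.9,-63.7,85),(404.8,-48.5,85),(410.2,-25.3,85)]
print(proj("wrist",X,s)*800/560)
m=cv2.inRange(cv2.cvtColor(im,cv2.COLOR_BGR2HSV),(24,120,120),(36,255,255))
c=max(cv2.findContours(m,0,2)[0],key=cv2.contourArea)
print(cv2.boxPoints(cv2.minAreaRect(c)).round(1),cv2.contourArea(c))
E
```

```text
at [439.2 -45.9 250.2] yaw -0.241 shift [-0.     -0.0018  0.0003] turn -0.0002
[[396.07532274 312.79355846]
 [372.29487634 248.03114048]
 [419.46705476 246.66243775]
 [419.19532146 373.69136687]
 [372.96285618 374.27160112]]
[[258. 171.]
 [289. 171.]
 [289. 260.]
 [258. 260.]] 2571.5
```

View pics/w1.png

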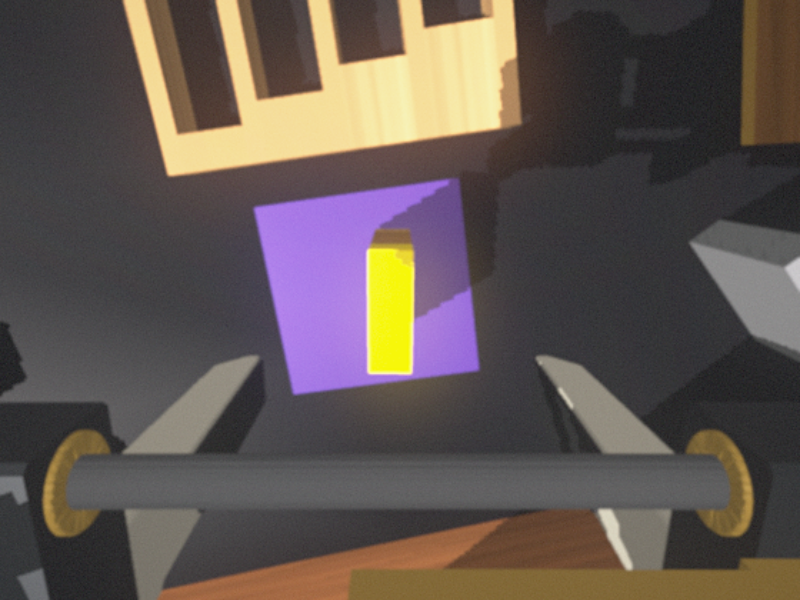

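The wrist view shows the yellow top at x 368–413, y 248–374, square to the fingers and about 2 mm left of the prediction. Descending.

Request:
{"method": "step_arm", "body": {
  "plan": [
    [[0, -0.005, 0.06, 0], [0, -0.005, 0.12, 0], [0, -0.005, 0.17, 0], [0, -0.005, 0.195, 0], [0, -0.005, 0.208, 0], [0, -0.005, 0.208, 0], [0, -0.005, 0.208, 0]]
  ]
}}

```text
time: 2.45
ee_pos: [440.6, -42.3, 125.9]
tool_rot: [3.119, -0.377, 0.001]
force: [-0.1, 0.0, 0.6]
finger_gap: 93.0
gripper_force: 0.0
```

Request:
{"method": "step_arm", "body": {
  "plan": [
    [[0, 0, 0, 0], [0, 0, 0, 0], [0, 0, 0, 0], [0, 0, 0, 0], [0, 0, 0, 0], [0, 0, 0, 0], [0, 0, 0, 0], [0, 0, 0, 0], [0, 0, 0, 0], [0, 0, 0, 0], [0, 0, 0, 0], [0, 0, 0, 0]]
  ],
  "fingers": 0,
  "newtons": 25
}}

```text
time: 3.45
ee_pos: [440.4, -41.8, 125.3]
tool_rot: [-3.119, 0.376, 0.0]
force: [0.1, -0.6, -0.9]
finger_gap: 21.9
gripper_force: 25.0
```

```bash
python3 - <<'E'
from h import *
import pickle; s=pickle.load(open("s1.pkl","rb"))
print(ray2z("wrist",np.array([(168,176),(521,125)])*.7,40,s).round(1), "top: 531.1,58.1 / 512.3,-136.4")
s=get_state(); print(s["finger_gap"],s["gripper_force"]); go((439.4,-44),125.3,-.24,s)
E
```

```text
[[ 532.3   61.    40. ]
 [ 512.1 -131.5   40. ]] top: 531.1,58.1 / 512.3,-136.4
21.896159196747323 24.982451051473618
at [440.4 -41.8 125.3] yaw -0.24 shift [-0.0007  0.004  -0.0001] turn 0.0001
```

Request:
{"method": "step_arm", "body": {
  "plan": [
    [[0, 0, -0.03, 0], [0, 0, -0.08, 0], [0, 0, -0.13, 0], [0, 0, -0.13, 0], [0.04, -0.016, -0.13, -0.01], [0.09, -0.036, -0.13, -0.02], [0.14, -0.056, -0.13, -0.03], [0.19, -0.076, -0.13, -0.04], [0.225, -0.09, -0.13, -0.046], [0.241, -0.0956, -0.13, -0.046], [0.241, -0.0956, -0.13, -0.046], [0.241, -0.0956, -0.13, -0.046]]
  ]
}}

```text
time: 4.45
ee_pos: [593.9, -20.3, 202.3]
tool_rot: [-3.138, 0.149, 0.002]
force: [-1.1, 0.1, -1.4]
finger_gap: 21.8
gripper_force: 25.0
```

```bash
python3 - <<'E'
from h import *
s=get_state(); im=snapshot("wrist")[:,:,::-1].copy(); t=snapshot("top")[:,:,::-1]
cv2.imwrite("pics/w2.png",cv2.resize(im,(800,600)))
cv2.imwrite("pics/t2.png",cv2.resize(t[120:270,210:360],(600,600),interpolation=2))
print(s["finger_gap"]); go((594.3,-20.5),203.3,-.095,s)
c,k=np.cos(-.095),np.sin(-.095); A=np.array([[c,-k],[k,c]])
for o in((594.3,-22.7),(594.3,-18.8)):
  X=[[*(A@np.array(p)+o),40] for p in((39,18),(39,-18),(-39,-18),(-39,18))]
  print(o,(proj("wrist",X,s)*800/560).round(0).tolist())
E
```

```text
21.82764804423739
at [593.9 -20.3 202.3] yaw -0.095 shift [ 0.0006  0.0002 -0.0016] turn -0.0
(594.3, -22.7) [[365.0, 234.0], [442.0, 234.0], [438.0, 386.0], [368.0, 386.0]]
(594.3, -18.8) [[357.0, 235.0], [433.0, 234.0], [431.0, 386.0], [361.0, 387.0]]
```

View pics/w2.png

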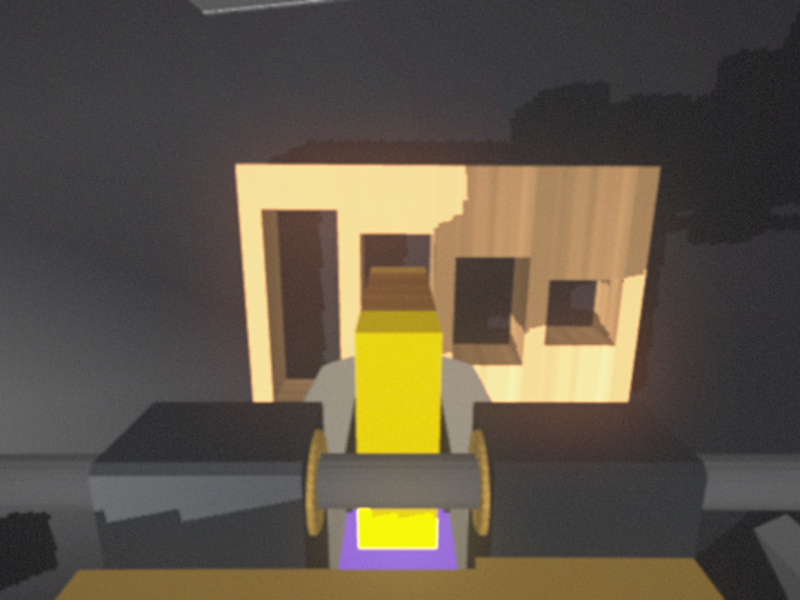

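The wrist view shows the 78 mm slot's far edge at x 361–431, row 234, with the block's foot centred at about (398,270). They line up to within about 1 mm, so I'll lower it to just above the floor.

Request:
{"method": "step_arm", "body": {
  "plan": [
    [[0, -0.002, 0, 0], [0, -0.002, 0.015, 0], [0, -0.002, 0.03, 0], [0, -0.002, 0.045, 0], [0, -0.002, 0.06, 0], [0, -0.002, 0.075, 0], [0, -0.002, 0.09, 0], [0, -0.002, 0.1, 0], [0, -0.002, 0.108, 0], [0, -0.002, 0.108, 0], [0, -0.002, 0.108, 0]]
  ]
}}

```text
time: 5.47
ee_pos: [594.6, -19.2, 138.4]
tool_rot: [3.138, -0.149, -0.0]
force: [0.0, -0.3, -0.5]
finger_gap: 21.8
gripper_force: 25.0
```

No contact force so far. Lowering the last 5 mm.

Request:
{"method": "step_arm", "body": {
  "plan": [
    [[0, 0, 0.003, 0], [0, 0, 0.006, 0], [0, 0, 0.008, 0], [0, 0, 0.009, 0], [0, 0, 0.009, 0]]
  ]
}}

```text
time: 5.88
ee_pos: [594.6, -19.2, 133.3]
tool_rot: [-3.138, 0.149, -0.0]
force: [-0.3, -0.1, -0.0]
finger_gap: 21.7
gripper_force: 25.0
```

Request:
{"method": "step_arm", "body": {
  "plan": [
    [[0, 0, 0.001, 0], [0, 0, 0.002, 0], [0, 0, 0.002, 0]]
  ]
}}

```text
time: 6.13
ee_pos: [594.7, -19.2, 133.3]
tool_rot: [3.138, -0.149, 0.0]
force: [-6.8, 0.3, 14.2]
finger_gap: 21.8
gripper_force: 25.0
```

The foot touched the floor at the expected height. Releasing and retreating.

Request:
{"method": "step_arm", "body": {
  "plan": [
    [[0, 0, -0.001, 0], [0, 0, -0.001, 0], [0, 0, -0.001, 0], [0, 0, -0.001, 0], [0, 0, -0.001, 0], [0, 0, -0.001, 0], [0, 0, -0.001, 0], [0, 0, -0.001, 0], [0, 0, -0.001, 0], [0, 0, -0.001, 0]]
  ],
  "fingers": 80
}}

```text
time: 6.97
ee_pos: [594.6, -19.2, 132.5]
tool_rot: [-3.138, 0.149, -0.0]
force: [0.3, -1.0, 0.1]
finger_gap: 74.0
gripper_force: 0.0
```

Request:
{"method": "step_arm", "body": {
  "plan": [
    [[0, 0, -0.03, 0], [0, 0, -0.08, 0], [0, 0, -0.13, 0], [0, 0, -0.18, 0], [0, 0, -0.23, 0], [-0.05, 0, -0.25, 0], [-0.1, 0, -0.25, 0], [-0.16, 0, -0.25, 0], [-0.22, 0, -0.25, 0], [-0.25, 0, -0.25, 0], [-0.25, 0, -0.25, 0], [-0.25, 0, -0.25, 0]]
  ]
}}

```text
time: 7.97
ee_pos: [445.1, -4.9, 283.0]
tool_rot: [3.138, -0.149, 0.002]
force: [1.2, 0.9, 1.3]
finger_gap: 74.4
gripper_force: 0.0
```

```bash
python3 - <<'E'
from h import *
s=get_state(); print(s["ee_pos"],s["finger_gap"],s["time"],s["force"])
a=snapshot("side")[130:350,140:420,::-1]; b=snapshot("wrist")[:,:,::-1]
cv2.imwrite("pics/f.png",np.hstack([cv2.resize(a,(400,314)),cv2.resize(b,(400,314))]))
E
```

```text
[445.06558661  -4.9117648  283.0114831 ] 74.42057641654633 7.9667 [1.22560437 0.94167802 1.25222951]
```

View pics/f.png

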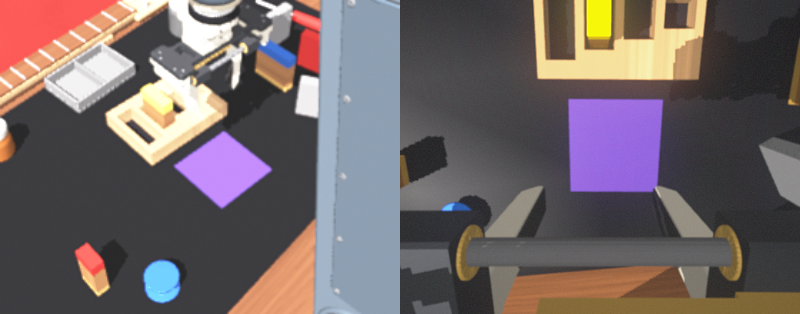

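The side view shows the yellow block upright and sunk in the second slot at (157,103). The red block at (92,270) and the blue block at (275,65) are still standing where they were. The pad is empty and the gripper is clear.

```bash
python3 -c "
from rig import *
print(job_done())"
```

```text
the job is handed in; nothing more can be done
None
```

The yellow 64 mm block from the purple pad now stands upright on the floor of the 78 mm slot, released; the red and blue blocks were left untouched, and the job was handed in about 8 s into the 32 s limit (no verdict was returned).

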